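Park the drill vise and change drawers

TASK

I need the right-hand small drawer of the bench chest, but the drill vise stands in front of it and the left-hand drawer is still out. Slide the vise across the bench, never lifting or tipping it, until its base stands inside its other taped outline, shut the left-hand drawer fully so that the interlock lets go, and pull the right-hand drawer all the way out to its stop. Let no drawer shove the vise, and leave everything else where it is.

Things in the scene. Friction and masses are not known exactly. Their poses are not given: they have to be found in the camera images.
- vise: Drill vise, loose, 0.75 to 1 kg. Origin: centre of its base's underside, z up, length and screw along its y. Iron base 90 (x) x 140 (y) x 10 mm. Two jaws 58 mm wide (x), tops 60 mm up: fixed one at the +y end, moving one mid-way, a bar between. Screw 33 mm up, T-handle 90 mm wide, reaching y = -140. Slides with 3 to 8 N; pushed high up across its width (along x) it can tip
- vise_bar (a point): Middle of the top of the aluminium bar clamped firmly upright in the vise (one solid with it; axes as the vise): at x 0, y +30 mm of the vise, 105 mm above the bench. The bar is 40 mm (x) by 22 mm (y) and stands 45 mm clear above the jaws; it can be gripped to slide the vise
- place_a: The vise's working place: rectangle of flat white tape 12 mm wide on the bench before the right-hand drawer; the vise starts in it. Inside 114 (x) x 164 mm (y). Origin: its centre; a gap for the screw in the -y side
- place_b: The vise's parking place: a like rectangle of white tape 12 mm wide, farther to the robot's right, clear of the drawers, turned up to 0.3 rad. Inside 114 (x) x 164 mm (y): 12 mm to spare round the vise's base. Origin: its centre on the bench; y along its long side; the -y side has a gap for the screw
- chest: Low red steel bench chest, fixed: 240 deep (x), 500 wide (y), 115 mm high. Origin: centre of its underside, x from front to back. Two small drawers side by side (left at +y, centres 122 mm off the middle, fronts 236 mm wide, 53 to 108 mm up) slide out along its -x. Interlock: while one is out over 4 mm the other is held shut (5 mm play). The wide drawer below is fixed
- drawer_left_handle (a point): Handle of the left-hand small drawer: level aluminium bar, 11 mm thick, 100 mm long, parallel to the chest's front, its centre line 35 mm off the drawer's front (29 mm gap behind it), on two posts 85 mm apart. This point: middle of the bar, 83 mm above the bench, 32 mm below the chest's top; moves with the drawer
- drawer_right_handle (a point): Handle of the right-hand small drawer: level aluminium bar, 11 mm thick, 100 mm long, parallel to the chest's front, its centre line 35 mm off the drawer's front (29 mm gap behind it), on two posts 85 mm apart. This point: middle of the bar, 83 mm above the bench, 32 mm below the chest's top; moves with the drawer
- drawer_left (a joint): How far the left-hand small drawer is out, m: 0 shut, 0.12 fully out at its stop. 1.5 N of friction and no spring: it stays where it is left
- drawer_right (a joint): How far the right-hand small drawer is out, m: 0 shut, 0.12 fully out at its stop. 1.5 N of friction and no spring: it stays where it is left
- oil_bottle: Bystander: plastic cutting-oil bottle, 54 mm across, 150 mm tall, standing on the bench
- v_block: Bystander: small steel V-block, 50 x 70 x 48 mm, on the bench
- screwdriver: Bystander: screwdriver, 200 mm long, lying on the bench
- hammer: Bystander: hammer, 270 mm long, lying on the bench
- wrench: Bystander: open-end wrench, 180 mm long, lying on the bench
- bolt_jar: Bystander: glass jar, 68 mm across, 85 mm tall, standing on the chest's top
- tape_measure: Bystander: tape measure, 32 x 62 x 58 mm, standing on the chest's top
There are look-alikes about, which are no part of the job. Of the things that look like the vise, the larger one is meant.

How it is judged:
At the end, for the whole second after the job is handed in: The vise stands flat and still with its base inside the parking outline (centre within 16 mm of the outline's centre along each of its sides, turned less than 0.15 rad from it), the left-hand drawer is shut (within 6 mm) and the right-hand drawer is fully out (within 8 mm of its stop) (x of vise in the frame of place_b between -0.016 and 0.016 m and y of vise in the frame of place_b between -0.016 and 0.016 m and angle between the y axis of vise and the y axis of place_b, either way round below 0.15 rad and angle between vise's own z axis and vertical below 0.03 rad and height (world z) of vise below 0.003 m and linear speed of vise below 0.01 m/s and value of joint drawer_left below 0.006 m and value of joint drawer_right above 0.112 m); the robot touches nothing.
It fails at once if the vise is lifted off the bench (its base centre more than 6 mm up) or tipped more than 0.1 rad (height (world z) of vise above 0.006 m or angle between vise's own z axis and vertical above 0.1 rad).
It fails at once if a drawer or the chest shoves the vise (more than 2 N between them) (contact force between vise and chest above 2 N).
It fails at once if another thing on the bench or the chest is moved more than 25 mm (distance of any of oil_bottle, v_block, screwdriver, hammer, wrench, bolt_jar, tape_measure from where it was at the start of the episode above 0.025 m).
It also fails if it takes over 64 s, if anything falls off the work surface, if the arm or the gripper's body presses on something with over 40 N, if the wrist force passes 120 N, or if a joint passes its speed limit or range.

ROBOT

A 7-joint arm with a two-finger parallel gripper is mounted at the origin on the work surface. World frame = base frame: x ahead of the robot, y to its left, z up, the work surface at z = 0. Lengths are in m, angles in rad, forces in N, time in s.
With the tool pointing down it reaches from about 0.425 to 1.025 m from the base axis. Payload 9.4 kg.
Tool frame: the origin (TCP) lies midway between the tips of the shut fingers; the grasp point (between the pads) lies 19 mm behind it; z points along the fingers, y is the line along which they close (so a half turn about z gives the same grasp; the last joint's range is limited). The gripper opens to 85 mm and grips with 20 to 120 N. Pads are 22 mm wide; open, the fingers measure 114 mm over their backs; the gripper's body (76 mm by 85 mm) begins 54 mm behind the grasp point. The pads swing forward as they close: fully open they stand 13 mm farther back than shut.
Start: joints at [-1.399, 0.599, -0.003, 1.599, 0.002, 0.943, -0.08], TCP at [0.179, 0.703, 0.204] pointing down, gripper open.
Joint ranges: [-2.57, 2.57], [-0.35, 1.97], [-1.29, 1.29], [0.11, 2.56], [-1.05, 4.19], [0.11, 1.86], [-2.63, 2.63]. Speed limits (rad/s): [2.22, 2.22, 3.01, 3.01, 3.14, 3.14, 3.14].

INTERFACE

Orientations are given as a rotation vector (axis times angle).
In Python, from plant import env gives the robot as it stands.
- The arm moves only by the tool play_rows, never from a script. Its argument "commands" is a list of rows, each a list of 7 numbers: the turn, a rotation vector about the world's x, y, z in units of 90 degrees (1.0 is 90 degrees), then the shift along the world's x, y, z in units of 0.04 m (1.0 is 0.04 m), then the opening, from -1 (shut) to 1 (fully open). In form: [[ax, ay, az, dx, dy, dz, grip], ...]. A call has 1 to 5 rows; each row shifts and turns the commanded pose from where the row before left it; what a row does not reach is not made up. A row lasts 1/10 s, in which the tool goes at most 50 mm and 8.59 degrees, less where a joint would pass 70% of its speed; a pose out of reach is approached as far as the arm can. A call with a number of a shift or a turn outside -1 to 1 is refused whole. A call with a gripper value outside its range is refused whole. The fingers move at their own pace and stop on an object; "newtons" is the grip in N (left out, the last holds). Time passes only in rows, so rows that do not move let the fingers close. It gives the time, the measured TCP pose, the force, the opening and the grip force at its end, in the units of the state.
- env.state(): the state, without advancing time (a new reading comes with each control period).
- env.camera(name): name is "scene" or "top"; returns a dict with "frame" (420x560x3 uint8, red, green, blue), "fx", "fy", "cx", "cy" (pixels), "R" (3x3) and "t" (3): a world point X has camera coordinates R X + t. Camera axes: x right, y down, z forward; pixel columns grow to the right and rows downward; lengths in m; the calibration is good to about 2 mm. A picture is of the moment at which its call begins. There is no depth.
- env.job_done(): hands the job in; it is judged then, once.
The state is a dict: "time_s": time; "q": joint angles; "qd": joint speeds; "tau": joint torques, N m; "eef_pos": TCP position; "orientation": TCP orientation; "contact_force": force on the tool from outside, world axes, zero at the start; "wrist_torque": the same for the moment, N m; "gripper_width": finger opening in m; "finger_force": force on a finger pad.
Only numpy, scipy, OpenCV 4.12 (cv2) and the standard library are available. Lean on these libraries where they do the work, as an engineer would, in place of code of your own. Each camera call takes 0.05 s, during which the arm holds its last target. There are 200 camera calls.

## Working session

There is one attempt and no reset: what is moved stays moved. The work goes in short steps, Python scripts to look and compute and a tool call to move; the robot and the scene stay as the last step left them, time stands still between calls to the robot, and variables do not carry over. Pictures are saved under pics/ and viewed, at most 10 in all, crops included, and the job is handed in when it is done.

Besides the shell and the picture viewer there is one more tool, called after "Call:" in YAML: its name, and indented under it one key for each argument. play_rows: Moves the arm, as the interface text tells. Its arguments: {"type":"object","properties":{"commands":{"type":"array","items":{"type":"array","items":{"type":"number","minimum":-1,"maximum":1}}},"newtons":{"type":"number"}},"required":["commands"]}

```bash
mkdir -p pics
cat > h.py <<'E'
import numpy as np, cv2
from plant import env
def snap(name,fn):
    c=env.camera(name); cv2.imwrite('pics/'+fn,c['frame'][:,:,::-1]); np.savez('pics/'+fn[:-4]+'.npz',**c); return c
def load(fn): return dict(np.load('pics/'+fn+'.npz'))
def ray(c,u,v,z):
    R,t=np.array(c['R']),np.array(c['t']); o=-R.T@t
    d=R.T@np.array([(u-c['cx'])/c['fx'],(v-c['cy'])/c['fy'],1]); return o+d*(z-o[2])/d[2]
def proj(c,X):
    p=np.array(c['R'])@np.array(X)+np.array(c['t']); return np.array([c['fx']*p[0]/p[2]+c['cx'],c['fy']*p[1]/p[2]+c['cy']])
E
python3 - <<'E'
from h import *
a=snap('scene','s0.png');b=snap('top','t0.png')
for c in(a,b): print(c['fx'],-np.array(c['R']).T@c['t'],c['R'])
print(env.state())
E
```

```text
456.2869393424496 [1.31160775 0.82892297 1.08228472] [[-0.72833695  0.6852145  -0.0025264 ]
 [ 0.45274049  0.47845859 -0.75239845]
 [-0.51434554 -0.54914339 -0.65870342]]
477.54102425334946 [ 3.50431601e-01 -5.84686443e-04  1.43099122e+00] [[ 0.00351778 -0.99988738 -0.01458952]
 [-0.98991002 -0.00141525 -0.14169035]
 [ 0.14165375  0.01494075 -0.98980351]]
{'time_s': 0.1, 'q': array([-1.39869403,  0.60004639, -0.00250926,  1.60003727,  0.00183122,
        0.9429137 , -0.07982595]), 'qd': array([-0.00034887, -0.00247616,  0.00017756, -0.00259465,  0.00068001,
        0.00025348,  0.00095599]), 'tau': array([ 5.97704304e-03, -7.77988315e+01,  1.57050088e+00, -2.58625656e+01,
        1.26665714e-02,  5.44291150e-03, -7.42935526e-06]), 'eef_pos': array([0.1784598 , 0.70222365, 0.20320744]), 'orientation': array([ 3.89774849e-01,  3.11731760e+00, -2.20530769e-03]), 'contact_force': array([-0.07168106, -0.03569377,  1.01018594]), 'wrist_torque': array([0.01725779, 0.04355429, 0.02111606]), 'finger_force': 0.0, 'gripper_width': 0.08562519897790961}
```

View pics/t0.png

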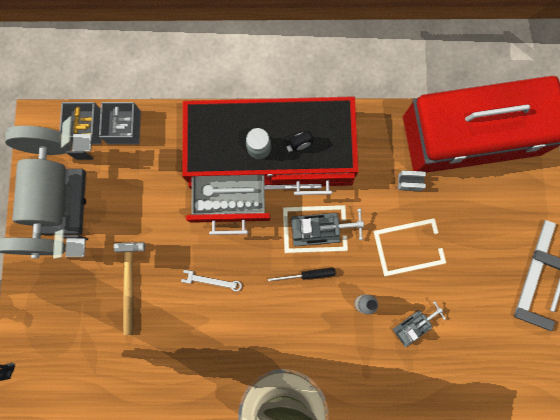

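View pics/s0.png

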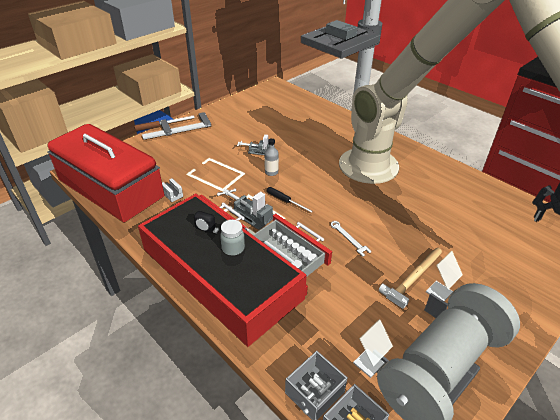

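Top view candidates for the vise: the large one in tape at (317,229) and the small one at (415,326). I choose the large one in place_a. Place_b is the tape at (410,247), the left drawer is out with its handle at (228,230), and the right handle is at about (312,188). The bottle is at (367,304) and the V-block at (411,180). Next, a close crop.

Run:
```python
from h import *
f=cv2.imread('pics/t0.png'); cv2.imwrite('pics/c0.png',cv2.resize(f[160:290,180:450],None,fx=2.96,fy=2.96,interpolation=cv2.INTER_CUBIC))
c=load('t0')
m=(f.min(2)>195).astype(np.uint8)
n,l,s,ce=cv2.connectedComponentsWithStats(m)
for i in range(1,n):
    if s[i][4]>40 and 180<ce[i][0]<460 and 120<ce[i][1]<300: print(i,s[i],ce[i])
for u,v in [(184,174),(356,174),(184,101),(356,101)]: print('chest',ray(c,u,v,.115))
```

```text
7 [247 128  21  21 335] [256.99701493 138.30149254]
15 [402 171  23   5  81] [412.59259259 172.82716049]
17 [294 181  37  13  99] [313.28282828 191.29292929]
19 [401 183  24   5  84] [412.26190476 184.64285714]
20 [204 185  49  10 144] [221.04861111 189.79166667]
24 [198 200  30  10 196] [211.59183673 204.43877551]
29 [302 206  43  13 162] [326.7037037  208.62345679]
32 [302 219   9  14 104] [306.23076923 225.44230769]
33 [374 219  71  57 658] [405.73708207 247.83130699]
34 [210 220  37  14 127] [226.86614173 229.79527559]
37 [339 222  24   5  64] [351.359375 224.171875]
39 [284 227  63  26 292] [312.13013699 246.64041096]
56 [182 270  57  21 295] [208.97627119 280.42033898]
57 [268 275  33   6  42] [284.11904762 277.33333333]
chest [0.68047059 0.28035173 0.115     ]
chest [ 0.68040215 -0.20599247  0.115     ]
chest [0.89747767 0.28705237 0.115     ]
chest [ 0.89621469 -0.21034911  0.115     ]
```

View pics/c0.png

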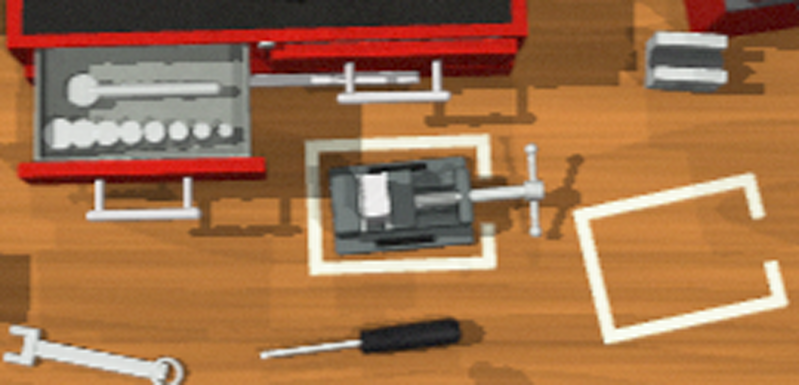

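Crop confirms the choice. The big vise in place_a has its T-handle to the right (so vise +y ≈ world +y) and its bar top at crop (374,190). Place_b corners are near crop (577,213), (752,178), (784,303) and (608,340).

Run:
```python
from h import *
from scipy.spatial.transform import Rotation as Ro
f=cv2.imread('pics/t0.png');c=load('t0')
m=(f.min(2)>195).astype(np.uint8)
n,l,s,ce=cv2.connectedComponentsWithStats(m)
def rect(i,z=0):
    v,u=np.nonzero(l==i); P=np.array([ray(c,a,b,z)[:2] for a,b in zip(u,v)],np.float32)
    r=cv2.minAreaRect(P*1000); print(i,r, cv2.boxPoints(r).round().tolist())
rect(33)
w=lambda x,y,z:ray(c,180+(x+.5)/2.96-.5,160+(y+.5)/2.96-.5,z).round(4)
print('A outer',[w(*p,0) for p in[(306,141),(490,135),(495,268),(311,274)]])
print('vise base',[w(*p,.01) for p in[(330,170),(335,253),(474,243)]])
print('bar top',w(374,183,.105),'bar corners',[w(*p,.105) for p in[(361,172),(386,172),(387,192),(361,192)]])
print('R handle',w(340,97,.083),w(448,96,.083)); print('L handle',w(88,214,.083),w(199,213,.083))
print('L front top',w(20,175,.108),w(264,172,.108),'chest front',w(8,42,.115),w(523,38,.115))
print('bottle',ray(c,367,302,.15),'vblock',ray(c,411,180,.024))
print(Ro.from_rotvec(env.state()['orientation']).as_matrix().round(3))
```

```text
33 ((486.5752868652344, -377.8236083984375), (136.43199157714844, 187.11961364746094), 11.961965560913086) [[400.0, -300.0], [439.0, -483.0], [573.0, -455.0], [534.0, -272.0]]
A outer [array([ 6.054e-01, -5.000e-04,  0.000e+00]), array([ 0.6118, -0.1893,  0.    ]), array([ 0.475, -0.192,  0.   ]), array([ 0.4685, -0.0057,  0.    ])]
vise base [array([ 0.5737, -0.0249,  0.01  ]), array([ 0.489 , -0.0299,  0.01  ]), array([ 0.4994, -0.17  ,  0.01  ])]
bar top [ 0.5463 -0.065   0.105 ] bar corners [array([ 0.5569, -0.0527,  0.105 ]), array([ 0.5569, -0.0764,  0.105 ]), array([ 0.5378, -0.0772,  0.105 ]), array([ 0.5377, -0.0526,  0.105 ])]
R handle [ 0.634  -0.0335  0.083 ] [ 0.6351 -0.1383  0.083 ]
L handle [0.519  0.2093 0.083 ] [0.5202 0.1023 0.083 ]
L front top [0.5531 0.271  0.108 ] [0.5563 0.0393 0.108 ] chest front [0.6809 0.285  0.115 ] [ 0.6847 -0.2071  0.115 ]
bottle [ 0.32502224 -0.22251024  0.15      ] vblock [ 0.68471726 -0.38461701  0.024     ]
[[-0.969  0.246 -0.   ]
 [ 0.246  0.969 -0.001]
 [-0.    -0.001 -1.   ]]
```

Measured (checked against the given sizes):

| Item | Position (x, y) | Yaw |
|---|---|---|
| Vise bar | (0.536, -0.065) | 0.074 |
| place_b centre | (0.487, -0.378) | 0.209 |
| Left handle | (0.5195, 0.156) | – |
| Right handle | (0.6345, -0.086) | – |

I'll go over at z≈0.25.

Call:
play_rows:
  commands:
    - [0, 0, 0.01, 0.4, -0.87, 0.25, 1]
    - [0, 0, 0.01, 0.4, -0.87, 0.25, 1]
    - [0, 0, 0.01, 0.4, -0.87, 0.25, 1]
    - [0, 0, 0.01, 0.4, -0.87, 0.25, 1]
    - [0, 0, 0.01, 0.4, -0.87, 0, 1]

```text
time_s: 0.6
eef_pos: [0.2592, 0.5276, 0.2449]
orientation: [0.266, 3.13, 0.002]
contact_force: [0.7, -0.2, -0.8]
gripper_width: 0.0853
finger_force: 0.0
```

Call:
play_rows:
  commands:
    - [0, 0, 0.01, 0.4, -0.87, 0, 1]
    - [0, 0, 0.01, 0.4, -0.87, 0, 1]
    - [0, 0, 0.01, 0.4, -0.87, 0, 1]
    - [0, 0, 0.01, 0.4, -0.87, 0, 1]
    - [0, 0, 0.01, 0.4, -0.87, 0, 1]

```text
time_s: 1.1
eef_pos: [0.3389, 0.353, 0.2438]
orientation: [-0.143, -3.138, 0.0]
contact_force: [0.9, 0.6, -0.4]
gripper_width: 0.0854
finger_force: 0.0
```

Call:
play_rows:
  commands:
    - [0, 0, 0.01, 0.4, -0.87, 0, 1]
    - [0, 0, 0.01, 0.4, -0.87, 0, 1]
    - [0, 0, 0.01, 0.4, -0.87, 0, 1]
    - [0, 0, 0.01, 0.4, -0.87, 0, 1]
    - [0, 0, 0.01, 0.4, -0.87, 0, 1]

```text
time_s: 1.6
eef_pos: [0.4188, 0.1791, 0.2439]
orientation: [-0.019, -3.141, 0.0]
contact_force: [0.5, -0.2, 0.1]
gripper_width: 0.0857
finger_force: 0.0
```

Call:
play_rows:
  commands:
    - [0, 0, 0.006, 0.42, -0.87, 0, 1]
    - [0, 0, 0.006, 0.42, -0.87, 0, 1]
    - [0, 0, 0.006, 0.42, -0.87, 0, 1]
    - [0, 0, 0.006, 0.42, -0.87, 0, 1]
    - [0, 0, 0.006, 0.42, -0.87, 0, 1]

```text
time_s: 2.1
eef_pos: [0.5028, 0.0052, 0.2439]
orientation: [0.054, -3.141, -0.0]
contact_force: [0.9, -0.3, 0.3]
gripper_width: 0.0855
finger_force: 0.0
```

Call:
play_rows:
  commands:
    - [0, 0, 0.006, 0.42, -0.87, 0, 1]
    - [0, 0, 0.006, 0.42, -0.87, 0, 1]
    - [0, 0, 0, 0, 0, -0.9, 1]
    - [0, 0, 0, 0, 0, -0.9, 1]
    - [0, 0, 0, 0, 0, -0.9, 1]

```text
time_s: 2.6
eef_pos: [0.5361, -0.0633, 0.1348]
orientation: [-0.082, 3.14, -0.0]
contact_force: [0.8, 1.0, -0.4]
gripper_width: 0.0855
finger_force: 0.0
```

Run:
```python
from h import *
c=snap('scene','s1.png');f=cv2.imread('pics/s1.png');s=env.state();print(s['eef_pos'],s['orientation'])
cv2.imwrite('pics/c1.png',cv2.resize(f[130:270,180:340],None,fx=4,fy=4,interpolation=cv2.INTER_CUBIC))
for z in(.06,.105):print((proj(c,[.536,-.065,z])-[180,130])*4)
```

```text
[ 0.53322755 -0.06280434  0.12974984] [ 8.27926066e-02 -3.13367466e+00 -3.61843383e-04]
[317.74636254 302.1626455 ]
[316.59456286 261.6484731 ]
```

View pics/c1.png

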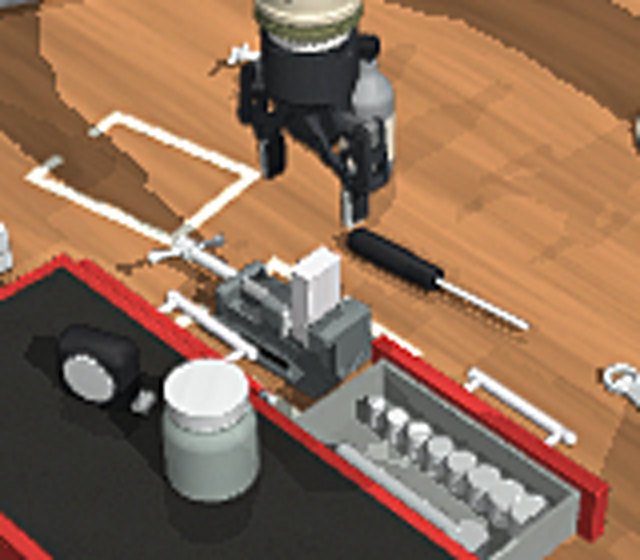

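The bar top is at crop (317,260), as predicted (316,262). The finger tips, at (270,175) and (355,220), look higher or farther back than I expected, so I'll check again with the arm settled.

Run:
```python
from h import *
a=snap('scene','s2.png');b=snap('top','t2.png');s=env.state();print(s['eef_pos'],s['time_s'])
A=cv2.imread('pics/s2.png')[150:230,215:295];B=cv2.imread('pics/t2.png')[170:270,260:360]
cv2.imwrite('pics/c2.png',np.hstack([cv2.resize(A,(400,400),interpolation=cv2.INTER_CUBIC),cv2.resize(B,(400,400),interpolation=cv2.INTER_CUBIC)]))
p=np.array(s['eef_pos']);y=np.array([-.074,.997,0])
for k in(-.0425,0,.0425):
  q=p+y*k+[0,0,.013]; print((proj(a,q)-[215,150])*5,(proj(b,q)-[260,170])*4+[400,0])
```

```text
[ 0.53465741 -0.06291649  0.13449195] 2.75
[177.07009466 151.41327284] [646.656907   209.36285602]
[222.95722076 177.96512482] [584.1482637  213.86530025]
[270.18377554 205.2920158 ] [521.65771799 218.36644091]
```

View pics/c2.png

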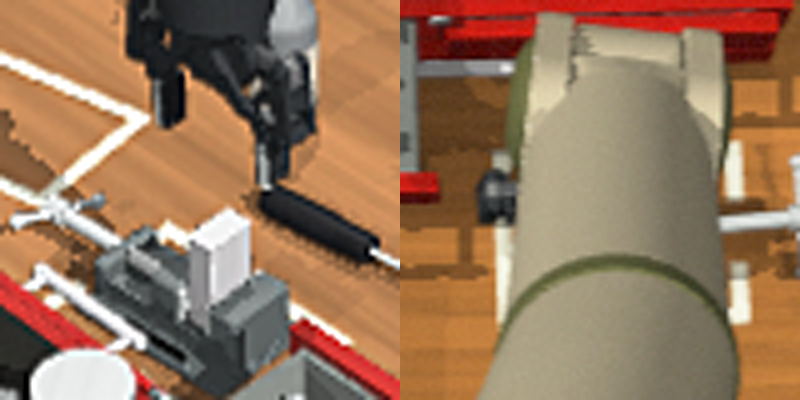

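Tips sit about 4 px above the predicted line, which fits the pads standing back when open; sideways they straddle the bar. Descend and close lightly.

Call:
play_rows:
  commands:
    - [0, 0, 0, 0.03, -0.05, -0.4, 1]
    - [0, 0, 0, 0, 0, -0.5, 1]
    - [0, 0, 0, 0, 0, -0.5, 1]
    - [0, 0, 0, 0, 0, -0.2, 1]
    - [0, 0, 0, 0, 0, 0, 1]

```text
time_s: 3.25
eef_pos: [0.5376, -0.0649, 0.0725]
orientation: [-0.083, 3.14, 0.0]
contact_force: [0.5, -0.3, 0.1]
gripper_width: 0.0854
finger_force: 0.0
```

Call:
play_rows:
  commands:
    - [0, 0, 0, 0, 0, 0, -1]
    - [0, 0, 0, 0, 0, 0, -1]
    - [0, 0, 0, 0, 0, 0, -1]
    - [0, 0, 0, 0, 0, 0, -1]
    - [0, 0, 0, 0, 0, 0, -1]
  newtons: 30

```text
time_s: 3.75
eef_pos: [0.5377, -0.0652, 0.0725]
orientation: [-0.083, 3.14, -0.0]
contact_force: [-0.2, -1.7, 5.3]
gripper_width: 0.0208
finger_force: 29.9
```

Run:
```python
from h import *
a=snap('scene','s3.png');s=env.state();print(s)
cv2.imwrite('pics/c3.png',cv2.resize(a['frame'][150:230,215:295,::-1],(480,480),interpolation=cv2.INTER_CUBIC))
```

```text
{'time_s': 3.8, 'q': array([-0.04636801,  0.5759112 ,  0.0894869 ,  2.13479147, -0.11529492,
        0.4343709 ,  1.75703776]), 'qd': array([ 0.00206787,  0.00061829, -0.00059323, -0.00127268,  0.00132509,
        0.00130804,  0.00043553]), 'tau': array([ -0.58304429, -59.78571296,   2.1319963 , -12.66508609,
        -0.24863016,  -0.17717737,  -0.13285889]), 'eef_pos': array([ 0.5376547 , -0.06520372,  0.07247225]), 'orientation': array([-8.30164363e-02,  3.13962545e+00, -4.78851130e-04]), 'contact_force': array([-1.12413086, -0.97172543,  5.9412419 ]), 'wrist_torque': array([-0.16217873,  0.14216398,  0.06176473]), 'finger_force': 29.99766916036606, 'gripper_width': 0.020740189690889293}
```

View pics/c3.png

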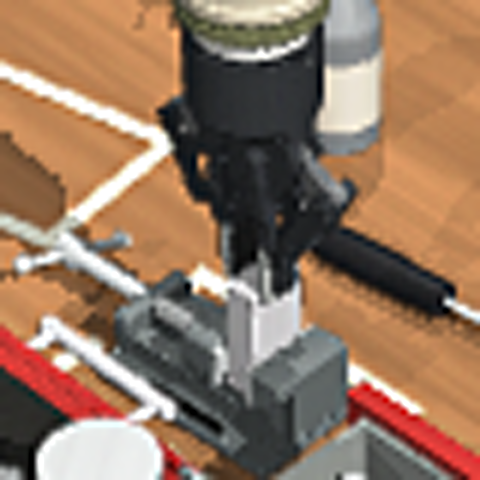

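The fingers hold the bar by its upper part. I'll regrip about 8 mm lower and firmer.

Call:
play_rows:
  commands:
    - [0, 0, 0, 0, 0, 0, -0.1]
    - [0, 0, 0, 0, 0, 0, -0.1]
    - [0, 0, 0, 0, 0, -0.1, -0.1]
    - [0, 0, 0, 0, 0, -0.1, -0.1]
    - [0, 0, 0, 0, 0, 0, -0.1]

```text
time_s: 4.3
eef_pos: [0.5369, -0.0648, 0.0632]
orientation: [0.083, -3.139, -0.0]
contact_force: [0.1, 0.0, 0.3]
gripper_width: 0.0384
finger_force: 0.0
```

Call:
play_rows:
  commands:
    - [0, 0, 0, 0, 0, 0, -1]
    - [0, 0, 0, 0, 0, 0, -1]
    - [0, 0, 0, 0, 0, 0, -1]
    - [0, 0, 0, 0, 0, 0, -1]
    - [0, 0, 0, 0, 0, 0, -1]
  newtons: 80

```text
time_s: 4.8
eef_pos: [0.5374, -0.0652, 0.0641]
orientation: [-0.083, 3.14, -0.0]
contact_force: [0.6, -2.4, 0.7]
gripper_width: 0.0199
finger_force: 79.7
```

Call:
play_rows:
  commands:
    - [0, 0, 0.004, -0.02, -0.1, 0, -1]
    - [0, 0, 0.004, -0.04, -0.2, 0, -1]
    - [0, 0, 0.004, -0.06, -0.3, 0, -1]
    - [0, 0, 0.004, -0.07, -0.35, 0, -1]
    - [0, 0, 0.004, -0.07, -0.35, 0, -1]

```text
time_s: 5.3
eef_pos: [0.5273, -0.1159, 0.0641]
orientation: [-0.136, 3.138, 0.002]
contact_force: [1.2, 5.2, 2.0]
gripper_width: 0.0196
finger_force: 79.8
```

Run:
```python
from h import *
s=env.state();print({k:np.round(s[k],4) for k in('q','eef_pos','orientation','contact_force','wrist_torque','gripper_width')})
```

```text
{'q': array([ 0.0695,  0.5878,  0.0616,  2.1417, -0.0885,  0.4141,  1.8594]), 'eef_pos': array([ 0.5273, -0.1159,  0.0641]), 'orientation': array([-1.361e-01,  3.138e+00,  2.100e-03]), 'contact_force': array([1.1801, 5.1817, 2.0145]), 'wrist_torque': array([ 0.9972, -0.2427,  0.0072]), 'gripper_width': np.float64(0.0196)}
```

Call:
play_rows:
  commands:
    - [0, 0, 0.005, -0.07, -0.36, 0, -1]
    - [0, 0, 0.005, -0.07, -0.36, 0, -1]
    - [0, 0, 0.005, -0.07, -0.36, 0, -1]
    - [0, 0, 0.005, -0.07, -0.36, 0, -1]
    - [0, 0, 0.005, -0.07, -0.36, 0, -1]

```text
time_s: 5.8
eef_pos: [0.5132, -0.188, 0.0641]
orientation: [-0.197, 3.135, 0.002]
contact_force: [0.9, 4.6, 1.7]
gripper_width: 0.0197
finger_force: 79.9
```

Call:
play_rows:
  commands:
    - [0, 0, 0.005, -0.07, -0.36, 0, -1]
    - [0, 0, 0.005, -0.07, -0.36, 0, -1]
    - [0, 0, 0.005, -0.07, -0.36, 0, -1]
    - [0, 0, 0.005, -0.07, -0.36, 0, -1]
    - [0, 0, 0.005, -0.07, -0.36, 0, -1]

```text
time_s: 6.3
eef_pos: [0.4992, -0.2598, 0.0641]
orientation: [-0.259, 3.131, 0.003]
contact_force: [1.7, 5.7, 3.4]
gripper_width: 0.0199
finger_force: 80.0
```

Call:
play_rows:
  commands:
    - [0, 0, 0.005, -0.07, -0.36, 0, -1]
    - [0, 0, 0.005, -0.07, -0.36, 0, -1]
    - [0, 0, 0.005, -0.07, -0.36, 0, -1]
    - [0, 0, 0.005, -0.07, -0.36, 0, -1]
    - [0, 0, 0.005, -0.07, -0.2, 0, -1]

```text
time_s: 6.8
eef_pos: [0.4852, -0.3264, 0.0641]
orientation: [-0.318, 3.125, 0.001]
contact_force: [1.5, 6.2, 4.8]
gripper_width: 0.0199
finger_force: 80.1
```

Run:
```python
from h import *
a=snap('scene','s4.png');b=snap('top','t4.png')
s=env.state();print({k:np.round(s[k],4) for k in('time_s','eef_pos','orientation','contact_force','wrist_torque')})
A=cv2.imread('pics/s4.png')[130:230,165:265];B=cv2.imread('pics/t4.png')[200:300,355:455]
cv2.imwrite('pics/c4.png',np.hstack([cv2.resize(A,(400,400),interpolation=cv2.INTER_CUBIC),cv2.resize(B,(400,400),interpolation=cv2.INTER_CUBIC)]))
```

```text
{'time_s': np.float64(6.9), 'eef_pos': array([ 0.4845, -0.3278,  0.0641]), 'orientation': array([-3.1550e-01,  3.1254e+00, -1.2000e-03]), 'contact_force': array([-1.2421, -2.811 ,  2.1467]), 'wrist_torque': array([-0.5632,  0.1529,  0.089 ])}
```

View pics/c4.png

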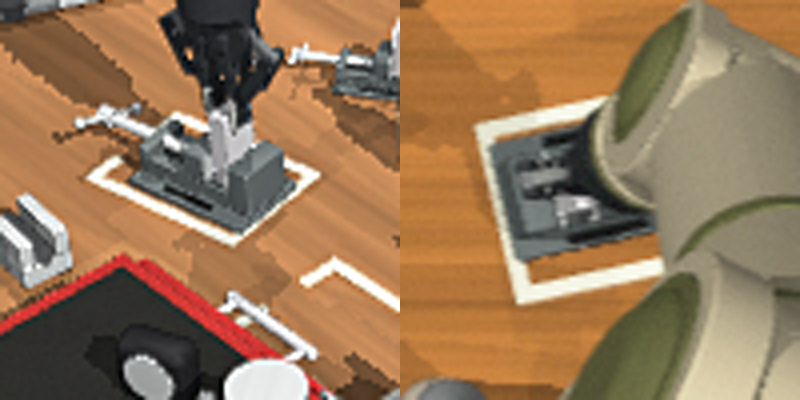

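Run:
```python
from h import *
c=load('t4')
w=lambda x,y,z:ray(c,355+(x-400+.5)/4-.5,200+(y+.5)/4-.5,z)[:2]
u,l=w(495,142,.01),w(519,262,.01); print(u,l,np.linalg.norm(u-l))
d=(u-l)/np.linalg.norm(u-l); yaw=np.arctan2(d[1],d[0]); y=np.array([-d[1],d[0]])
ctr=(u+l)/2-.07*y; B=np.array([.4866,-.3778]); th=.209; R=np.array([[np.cos(th),-np.sin(th)],[np.sin(th),np.cos(th)]])
print(yaw,ctr,'err in b',R.T@(ctr-B),'world move',B-ctr)
o=env.state()['orientation'];print(2*np.arctan2(o[1],o[0])*57.3-90)
```

```text
[ 0.51952371 -0.28526695] [ 0.43016718 -0.30057577] 0.0906584159584985
0.1696756238715911 [ 0.48666583 -0.36191613] err in b [0.00336001 0.01552456] world move [-6.58292704e-05 -1.58838694e-02]
101.54188416525523
```

The base edge measures 91 mm (90 expected). The vise is about 16 mm short along y and 0.02–0.04 rad short in turn. Finish the slide, release, rise.

Call:
play_rows:
  commands:
    - [0, 0, 0.005, -0.01, -0.15, 0, -1]
    - [0, 0, 0.005, -0.01, -0.15, 0, -1]
    - [0, 0, 0.005, -0.01, -0.15, 0, -1]
    - [0, 0, 0, 0, 0, 0, -1]
    - [0, 0, 0, 0, 0, 0, -1]

```text
time_s: 7.4
eef_pos: [0.4837, -0.3437, 0.0641]
orientation: [0.355, -3.121, -0.001]
contact_force: [-0.3, 2.5, 5.4]
gripper_width: 0.0197
finger_force: 80.2
```

Call:
play_rows:
  commands:
    - [0, 0, 0, 0, 0, 0, 0.2]
    - [0, 0, 0, 0, 0, 0, 0.2]
    - [0, 0, 0, 0, 0, 0, 0.2]
    - [0, 0, 0, 0, 0, 0, 0.2]
    - [0, 0, 0, 0, 0, 0.2, 0.2]

```text
time_s: 7.9
eef_pos: [0.4832, -0.3442, 0.0714]
orientation: [0.354, -3.12, -0.002]
contact_force: [0.1, 0.6, 0.8]
gripper_width: 0.0513
finger_force: 0.0
```

Call:
play_rows:
  commands:
    - [0, 0, 0, 0, 0, 0.5, 0.2]
    - [0, 0, 0, 0, 0, 0.8, 0.2]
    - [0, 0, 0, 0, 0, 0.9, 0.2]
    - [0, 0, -0.05, 0, 0.8, 0.5, -1]
    - [0, 0, -0.05, 0, 0.9, 0, -1]

```text
time_s: 8.4
eef_pos: [0.4849, -0.2779, 0.1835]
orientation: [-0.097, 3.135, -0.004]
contact_force: [0.2, 0.8, -1.0]
gripper_width: 0.0231
finger_force: 0.0
```

Call:
play_rows:
  commands:
    - [0, 0, 0, -0.1, 0.9, 0, -1]
    - [0, 0, 0, -0.1, 0.9, 0, -1]
    - [0, 0, 0, -0.1, 0.9, 0, -1]
    - [0, 0, 0, -0.1, 0.9, 0, -1]
    - [0, 0, 0, -0.1, 0.9, 0, -1]

```text
time_s: 8.9
eef_pos: [0.4635, -0.0952, 0.1806]
orientation: [-0.107, 3.139, -0.0]
contact_force: [1.9, 0.5, -0.2]
gripper_width: 0.0002
finger_force: 0.0
```

Run:
```python
from h import *
b=snap('top','t5.png')
s=env.state();print({k:np.round(s[k],4) for k in('time_s','q','eef_pos','orientation','contact_force','gripper_width')})
B=cv2.imread('pics/t5.png')[150:300,180:460]
cv2.imwrite('pics/c5.png',cv2.resize(B,(784,420),interpolation=cv2.INTER_CUBIC))
```

```text
{'time_s': np.float64(8.95), 'q': array([ 7.5900e-02,  3.3370e-01, -4.7000e-03,  2.1896e+00, -1.9000e-03,
        6.1880e-01,  1.7176e+00]), 'eef_pos': array([ 0.4628, -0.0894,  0.1805]), 'orientation': array([ 0.1158, -3.1393, -0.0042]), 'contact_force': array([-1.7172,  6.099 ,  0.2403]), 'gripper_width': np.float64(-0.0001)}
```

View pics/c5.png

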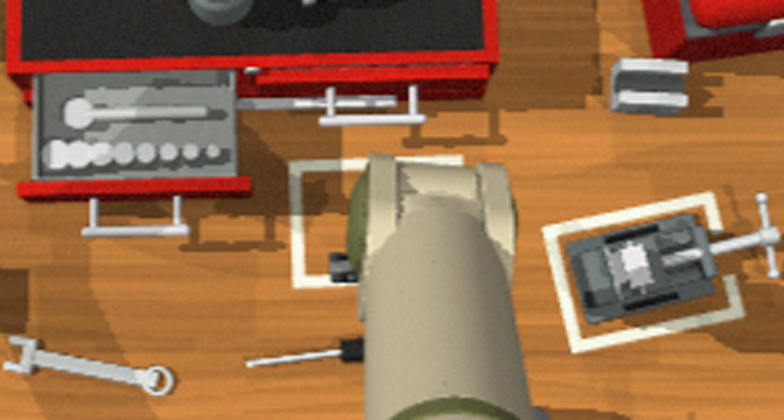

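The vise (crop (640,265)) sits squarely inside the parking tape with margin all round. Next I push the left handle (crop (135,230)) with shut fingers.

Call:
play_rows:
  commands:
    - [0, 0, 0, 0, 1, 0, -1]
    - [0, 0, 0, 0, 1, 0, -1]
    - [0, 0, 0, 0, 1, 0, -1]
    - [0, 0, 0, 0, 1, 0, -1]
    - [0, 0, 0, 0, 1, 0, -1]

```text
time_s: 9.45
eef_pos: [0.4638, 0.1049, 0.1806]
orientation: [-0.107, 3.139, 0.0]
contact_force: [0.8, -0.3, -0.4]
gripper_width: 0.0002
finger_force: 0.0
```

Call:
play_rows:
  commands:
    - [0, 0, 0, 0, 1, 0, -1]
    - [0, 0, 0, 0, 0, -0.9, -1]
    - [0, 0, 0, 0, 0, -0.9, -1]
    - [0, 0, 0, 0, 0, -0.9, -1]
    - [0, 0, 0, 0, 0, -0.2, -1]

```text
time_s: 9.95
eef_pos: [0.4624, 0.143, 0.0617]
orientation: [0.108, -3.136, 0.002]
contact_force: [0.6, -0.8, -0.3]
gripper_width: -0.0
finger_force: 0.0
```

Call:
play_rows:
  commands:
    - [0, 0, 0, 0.3, 0, 0, -1]
    - [0, 0, 0, 0.3, 0, 0, -1]
    - [0, 0, 0, 0.3, 0, 0, -1]
    - [0, 0, 0, 0.3, 0, 0, -1]
    - [0, 0, 0, 0.3, 0, 0, -1]

```text
time_s: 10.45
eef_pos: [0.5256, 0.1434, 0.065]
orientation: [-0.107, 3.138, 0.001]
contact_force: [-0.0, 0.1, 0.2]
gripper_width: 0.0
finger_force: 0.0
```

Call:
play_rows:
  commands:
    - [0, 0, 0, 0.3, 0, 0, -1]
    - [0, 0, 0, 0.3, 0, 0, -1]
    - [0, 0, 0, 0.3, 0, 0, -1]
    - [0, 0, 0, 0.3, 0, 0, -1]
    - [0, 0, 0, 0.3, 0, 0, -1]

```text
time_s: 10.95
eef_pos: [0.5844, 0.1438, 0.0638]
orientation: [0.108, -3.139, -0.0]
contact_force: [-2.3, 2.9, 0.2]
gripper_width: 0.0002
finger_force: 1.1
```

Run:
```python
from h import *
b=snap('top','t6.png');a=snap('scene','s6.png')
s=env.state();print({k:np.round(s[k],4) for k in('time_s','eef_pos','contact_force')})
B=cv2.imread('pics/t6.png')[150:250,180:320];A=cv2.imread('pics/s6.png')[160:300,200:340]
cv2.imwrite('pics/c6.png',np.hstack([cv2.resize(B,(420,300)),cv2.resize(A,(300,300))]))
```

```text
{'time_s': np.float64(11.05), 'eef_pos': array([0.5861, 0.1434, 0.0639]), 'contact_force': array([-0.1803,  0.6794,  0.9832])}
```

View pics/c6.png

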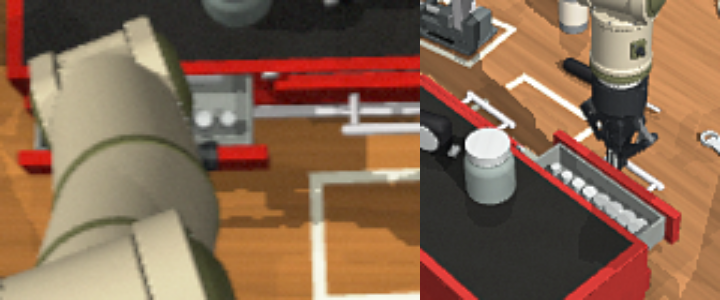

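Top: the left drawer is now about half in (front edge at row ~202). Scene: the fingers have passed over the bar and push the drawer front from behind it, which works as well. I'll keep pushing.

Call:
play_rows:
  commands:
    - [0, 0, 0, 0.3, 0, 0, -1]
    - [0, 0, 0, 0.3, 0, 0, -1]
    - [0, 0, 0, 0.3, 0, 0, -1]
    - [0, 0, 0, 0.3, 0, 0, -1]
    - [0, 0, 0, 0.1, 0, 0, -1]

```text
time_s: 11.55
eef_pos: [0.6378, 0.1434, 0.0641]
orientation: [-0.107, 3.138, 0.0]
contact_force: [-1.1, 0.7, 1.2]
gripper_width: -0.0001
finger_force: 1.1
```

Call:
play_rows:
  commands:
    - [0, 0, 0, 0.1, 0, 0, -1]
    - [0, 0, 0, 0.1, 0, 0, -1]
    - [0, 0, 0, 0.05, 0, 0, -1]

```text
time_s: 11.85
eef_pos: [0.6459, 0.1435, 0.064]
orientation: [-0.108, 3.14, -0.0]
contact_force: [-1.7, 1.5, 0.3]
gripper_width: -0.0002
finger_force: 0.8
```

Call:
play_rows:
  commands:
    - [0, 0, 0, 0.05, 0, 0, -1]
    - [0, 0, 0, 0.05, 0, 0, -1]

```text
time_s: 12.05
eef_pos: [0.6497, 0.1435, 0.064]
orientation: [0.108, -3.14, -0.0]
contact_force: [-1.3, 1.0, 1.3]
gripper_width: -0.0004
finger_force: 0.8
```

Call:
play_rows:
  commands:
    - [0, 0, 0, 0.1, 0, 0, -1]
    - [0, 0, 0, 0.1, 0, 0, -1]

```text
time_s: 12.25
eef_pos: [0.6518, 0.1432, 0.0635]
orientation: [0.108, -3.128, 0.002]
contact_force: [-29.7, 0.9, 23.2]
gripper_width: 0.0002
finger_force: 14.7
```

Call:
play_rows:
  commands:
    - [0, 0, 0, 0.05, 0, 0, -1]
    - [0, 0, 0, 0.05, 0, 0, -1]

```text
time_s: 12.45
eef_pos: [0.6516, 0.143, 0.0633]
orientation: [0.109, -3.121, 0.004]
contact_force: [-36.7, -0.5, 26.2]
gripper_width: -0.0004
finger_force: 18.4
```

The drawer has hit its stop at 30 N, so the left one is shut. Back off, rise, turn 90° and go over the right handle.

Call:
play_rows:
  commands:
    - [0, 0, 0, -0.2, 0, 0.05, -1]
    - [0, 0, 0, -0.05, 0, 0.1, -1]
    - [0, 0, 0, 0, 0, 0.8, -1]
    - [0, 0, 0, 0, 0, 0.9, -1]
    - [0, 0, -0.09, -0.1, -0.2, 0.4, -0.35]

```text
time_s: 12.95
eef_pos: [0.6508, 0.1366, 0.1576]
orientation: [0.115, 3.133, 0.004]
contact_force: [-0.3, 0.1, 0.8]
gripper_width: 0.0133
finger_force: 0.0
```

Call:
play_rows:
  commands:
    - [0, 0, -0.09, 0, -0.5, 0, -0.35]
    - [0, 0, -0.09, 0, -0.5, 0, -0.35]
    - [0, 0, -0.09, 0, -0.5, 0, -0.35]
    - [0, 0, -0.09, 0, -0.5, 0, -0.35]
    - [0, 0, -0.09, 0, -0.5, 0, -0.35]

```text
time_s: 13.45
eef_pos: [0.6491, 0.0343, 0.1547]
orientation: [1.202, 2.9, 0.001]
contact_force: [-0.3, 0.7, 0.0]
gripper_width: 0.0276
finger_force: 0.0
```

Call:
play_rows:
  commands:
    - [0, 0, -0.09, 0, -0.5, 0, -0.35]
    - [0, 0, -0.09, 0, -0.5, 0, -0.35]
    - [0, 0, -0.09, 0, -0.5, 0, -0.35]
    - [0, 0, -0.09, 0, -0.5, 0, -0.35]
    - [0, 0, -0.09, 0, -0.5, 0, -0.35]

```text
time_s: 13.95
eef_pos: [0.649, -0.0658, 0.1547]
orientation: [2.131, 2.305, 0.002]
contact_force: [0.2, -0.3, 0.2]
gripper_width: 0.0276
finger_force: 0.0
```

Run:
```python
from h import *
from scipy.spatial.transform import Rotation as Ro
s=env.state();print({k:np.round(s[k],4) for k in('time_s','q','eef_pos','orientation','contact_force','gripper_width')})
M=Ro.from_rotvec(s['orientation']).as_matrix();print(M.round(3),np.degrees(np.arctan2(M[1,1],M[0,1])))
```

```text
{'time_s': np.float64(13.95), 'q': array([-0.2445,  0.5935,  0.4   ,  1.8395, -0.3178,  0.7692,  0.4027]), 'eef_pos': array([ 0.649 , -0.0658,  0.1547]), 'orientation': array([2.1310e+00, 2.3053e+00, 1.8000e-03]), 'contact_force': array([ 0.1682, -0.3034,  0.1659]), 'gripper_width': np.float64(0.0276)}
[[-0.078  0.997  0.002]
 [ 0.997  0.078 -0.001]
 [-0.001  0.002 -1.   ]] 4.501630826365232
```

Call:
play_rows:
  commands:
    - [0, 0, -0.055, -0.18, -0.25, 0, -0.35]
    - [0, 0, 0, -0.18, -0.25, -0.3, -0.35]
    - [0, 0, 0, 0, 0, -0.4, -0.35]
    - [0, 0, 0, 0, 0, 0, -0.35]
    - [0, 0, 0, 0, 0, 0, -0.35]

```text
time_s: 14.45
eef_pos: [0.6342, -0.0847, 0.1264]
orientation: [2.223, 2.219, 0.001]
contact_force: [-0.3, 0.0, 0.7]
gripper_width: 0.0279
finger_force: 0.0
```

Run:
```python
from h import *
a=snap('scene','s7.png');b=snap('top','t7.png');s=env.state();p=np.array(s['eef_pos']);print(p)
O=(170,150)
A=a['frame'][150:250,170:270,::-1].copy()
A=cv2.resize(A,(600,600),interpolation=cv2.INTER_CUBIC)
for q,col in[((p),(0,255,0)),(p+[0,0,.02],(255,255,0)),((.6345,-.035,.083),(0,0,255)),((.6345,-.135,.083),(0,0,255))]:
  u=(proj(a,q)-O+.5)*6; cv2.circle(A,tuple(int(v) for v in u),4,col,-1); print(u)
cv2.imwrite('pics/c7.png',A)
```

```text
[ 0.63431434 -0.08448504  0.12680762]
[377.60831208 307.37810136]
[375.3494004  278.86752613]
[440.50531769 412.28610813]
[324.72573799 324.88548037]
```

View pics/c7.png

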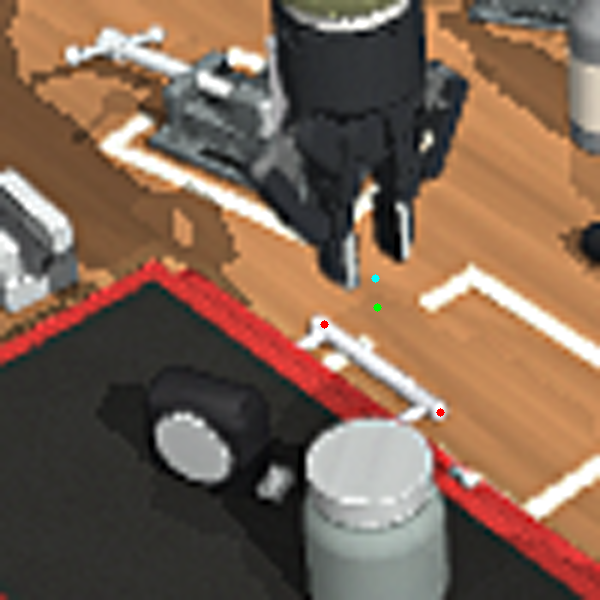

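The red handle marks sit exactly on the bar's ends at (324,325) and (440,412). The finger tips at (348,285) and (402,260) straddle its line, but stand about 25 mm above the nominal TCP (green). I'll go down to TCP z≈0.043 and close.

Call:
play_rows:
  commands:
    - [0, 0, 0, 0, 0, -0.5, -0.35]
    - [0, 0, 0, 0, 0, -0.5, -0.35]
    - [0, 0, 0, 0, 0, -0.5, -0.35]
    - [0, 0, 0, 0, 0, -0.4, -0.35]
    - [0, 0, 0, 0, 0, -0.2, -0.35]

```text
time_s: 15.05
eef_pos: [0.6333, -0.0843, 0.041]
orientation: [-2.223, -2.219, 0.001]
contact_force: [-0.3, 0.3, 0.3]
gripper_width: 0.0279
finger_force: 0.0
```

Call:
play_rows:
  commands:
    - [0, 0, 0, 0, 0, 0, -1]
    - [0, 0, 0, 0, 0, 0, -1]
    - [0, 0, 0, 0, 0, 0, -1]
    - [0, 0, 0, 0, 0, 0, -1]
  newtons: 40

```text
time_s: 15.45
eef_pos: [0.6332, -0.0845, 0.0419]
orientation: [2.223, 2.22, -0.001]
contact_force: [0.5, -1.0, -13.6]
gripper_width: 0.0095
finger_force: 38.8
```

The bar is gripped. Pull.

Call:
play_rows:
  commands:
    - [0, 0, 0, -0.15, 0, 0, -1]
    - [0, 0, 0, -0.3, 0, 0, -1]
    - [0, 0, 0, -0.3, 0, 0, -1]
    - [0, 0, 0, -0.3, 0, 0, -1]
    - [0, 0, 0, -0.3, 0, 0, -1]

```text
time_s: 15.95
eef_pos: [0.5785, -0.0858, 0.0423]
orientation: [2.224, 2.217, -0.001]
contact_force: [1.3, -5.8, -13.2]
gripper_width: 0.0093
finger_force: 40.4
```

Call:
play_rows:
  commands:
    - [0, 0, 0, -0.3, 0, 0, -1]
    - [0, 0, 0, -0.3, 0, 0, -1]
    - [0, 0, 0, -0.3, 0, 0, -1]
    - [0, 0, 0, -0.3, 0, 0, -1]
    - [0, 0, 0, -0.2, 0, 0, -1]

```text
time_s: 16.45
eef_pos: [0.5221, -0.0871, 0.0423]
orientation: [2.225, 2.215, -0.002]
contact_force: [1.9, -10.8, -18.1]
gripper_width: 0.0094
finger_force: 40.1
```

Call:
play_rows:
  commands:
    - [0, 0, 0, -0.1, 0, 0, -1]
    - [0, 0, 0, -0.1, 0, 0, -1]
    - [0, 0, 0, -0.1, 0, 0, -1]

```text
time_s: 16.75
eef_pos: [0.5134, -0.0872, 0.0426]
orientation: [2.222, 2.212, 0.002]
contact_force: [15.6, -9.2, -27.5]
gripper_width: 0.0096
finger_force: 38.9
```

Pulled 0.120 m, and the force rises at the stop. Release and rise.

Call:
play_rows:
  commands:
    - [0, 0, 0, 0.05, 0, 0, -0.35]
    - [0, 0, 0, 0, 0, 0, -0.35]
    - [0, 0, 0, 0, 0, 0, -0.35]
    - [0, 0, 0, 0, 0, 0, -0.35]
    - [0, 0, 0, 0, 0, 0.3, -0.35]

```text
time_s: 17.25
eef_pos: [0.5124, -0.0842, 0.0536]
orientation: [-2.223, -2.218, 0.002]
contact_force: [-0.5, -0.6, 0.7]
gripper_width: 0.0276
finger_force: 0.0
```

Call:
play_rows:
  commands:
    - [0, 0, 0, 0, 0, 0.5, -0.35]
    - [0, 0, 0, 0, 0, 0.9, -0.35]
    - [0, 0, 0, 0, 0, 0.9, -0.35]
    - [0, 0, 0, 0, 0, 0.9, -0.35]
    - [0, 0, 0, -0.2, 0.5, 0.9, -0.35]

```text
time_s: 17.75
eef_pos: [0.5056, -0.0664, 0.2205]
orientation: [2.226, 2.214, 0.0]
contact_force: [0.6, -0.4, 0.7]
gripper_width: 0.0278
finger_force: 0.0
```

Call:
play_rows:
  commands:
    - [0, 0, 0, -0.2, 0.9, 0, -0.35]
    - [0, 0, 0, -0.2, 0.9, 0, -0.35]
    - [0, 0, 0, -0.2, 0.9, 0, -0.35]
    - [0, 0, 0, -0.2, 0.9, 0, -0.35]
    - [0, 0, 0, 0, 0, 0, -0.35]

```text
time_s: 18.25
eef_pos: [0.4719, 0.0841, 0.2184]
orientation: [-2.215, -2.225, -0.001]
contact_force: [-0.3, -0.5, 0.2]
gripper_width: 0.0277
finger_force: 0.0
```

Run:
```python
from h import *
c=snap('top','t8.png');s=env.state();print(s['eef_pos'],s['time_s'],s['contact_force'])
f=cv2.imread('pics/t8.png');f0=cv2.imread('pics/t0.png')
def comps(f,z=.083):
    n,l,st,ce=cv2.connectedComponentsWithStats((f.min(2)>195).astype(np.uint8))
    for i in range(1,n):
        x,y,w,h,a=st[i]
        if a>20 and 180<ce[i][0]<460 and 165<ce[i][1]<300: print(st[i],ray(c,x+w/2,y+h-1.5,z)[:2].round(3))
comps(f)
# vise base: dark grey pixels inside outline B
P=np.array([proj(c,[x,y,0]) for x,y in[(.405,-.305),(.436,-.478),(.568,-.450),(.529,-.277)]],np.int32)
m=np.zeros(f.shape[:2],np.uint8);cv2.fillConvexPoly(m,P,1)
hsv=cv2.cvtColor(f,cv2.COLOR_BGR2HSV);d=(m>0)&(hsv[...,1]<90)&(hsv[...,2]<150)
d=cv2.morphologyEx(d.astype(np.uint8),cv2.MORPH_OPEN,np.ones((3,3)))
v,u=np.nonzero(d);Q=np.array([ray(c,a,b,.01)[:2] for a,b in zip(u,v)],np.float32)*1000
print(cv2.minAreaRect(Q))
```

```text
[0.47250334 0.08170459 0.21856102] 18.3 [ 0.51388107 -0.21576322  0.57747619]
[402 171  23   5  88] [ 0.687 -0.376]
[286 183   3  28  56] [ 0.584 -0.013]
[292 183   2  28  53] [ 0.584 -0.029]
[298 183   2  28  45] [ 0.584 -0.046]
[303 182   3  29  44] [ 0.584 -0.062]
[309 183   2  28  44] [ 0.584 -0.078]
[401 183  24   5  87] [ 0.652 -0.374]
[210 184  36  12 109] [0.628 0.158]
[260 187  11   2  22] [0.649 0.05 ]
[315 189   2  21  37] [ 0.587 -0.095]
[321 190   2  20  30] [ 0.587 -0.112]
[374 219  63  20 260] [ 0.504 -0.347]
[295 222  38  14 131] [ 0.512 -0.088]
[434 223  24  17  79] [ 0.502 -0.461]
[284 224  63  29 308] [ 0.464 -0.092]
[402 237   9   8  49] [ 0.487 -0.349]
[184 270  18  12  95] [0.381 0.252]
[268 275  33   6  45] [ 0.385 -0.005]
((490.0952453613281, -377.36065673828125), (88.82398986816406, 148.25985717773438), 13.461565971374512)
```

Checks from the last top view:
- **Vise:** its centre is at about (0.490, -0.377), within 4 mm of the outline's centre.
- **Right drawer:** its handle is at x 0.512, a full 0.12 m out.
- **Left drawer:** it is shut, since the interlock only releases within 4 mm.
- **Bystanders:** the V-block and screwdriver show no shift.

Hand in.

```bash
python3 -c "
from plant import env
print(env.job_done())"
```

```text
the job is handed in; nothing more can be done
None
```

The job is handed in (no verdict was returned): the vise was slid into its parking outline to within about 4 mm, the left drawer was pushed shut, and the right drawer was pulled 0.12 m out to its stop.

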